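# Refit the gas hob's knobs and hold the tap pressed in

### The arm

A 6-joint arm with a two-finger parallel gripper is mounted at the origin on the work surface. World frame = base frame: x ahead of the robot, y to its left, z up, the work surface at z = 0. Lengths are in m, angles in degrees, forces in N, time in s.
With the tool pointing down it reaches from about 0.35 to 0.875 m from the base axis. Payload 4.2 kg.
Tool frame: the origin (TCP) lies midway between the tips of the shut fingers; the grasp point (between the pads) lies 19 mm behind it; z points along the fingers, y is the line along which they close (so a half turn about z gives the same grasp; the last joint's range is limited). The gripper opens to 87 mm and grips with 3 to 60 N. Pads are 19 mm wide; open, the fingers measure 117 mm over their backs; the gripper's body (75 mm by 190 mm) begins 51 mm behind the grasp point.
Start: joints at [-62.303, 22.042, 0.453, 0, -68.411, -14.817], TCP at [0.139, -0.609, 0.19] pointing down, gripper open.
Joint ranges: [-179.83, 179.83], [-69.29, 118.12], [-61.27, 80.66], [-181.25, 117.63], [-171.15, -9.14], [-177.46, 177.46]. Speed limits (degrees/s): [159.86, 159.86, 180, 180, 180, 180].

### API

Orientations are given as a 3x3 rotation matrix whose columns are the frame's x, y, z axes.
In Python, from station import r, cams gives the robot as it stands.
- The arm moves only by the tool play_rows, never from a script. Its argument "commands" is text: rows parted by semicolons, each of 6 numbers parted by spaces: the shift along the world's x, y, z normalised to -1 to 1, where 1 is 30 mm, then the turn, a rotation vector about the world's x, y, z normalised to -1 to 1, where 1 is 0.15 rad. A call has 1 to 20 rows; each row shifts and turns the commanded pose from where the row before left it; what a row does not reach is not made up. A row lasts 1/10 s, in which the tool goes at most 50 mm and 8.59 degrees, less where a joint would pass 70% of its speed; a pose out of reach is approached as far as the arm can. A call with a number of a shift or a turn outside -1 to 1 is refused whole. A call with a gripper value outside its range is refused whole. "grip" is the finger opening in mm, from 0 to 87, set as the call begins (left out, the last holds). The fingers move at their own pace and stop on an object; the grip force is fixed at half the most. Time passes only in rows, so rows that do not move let the fingers close. It gives the time, the measured TCP pose, the force, the opening and the grip force at its end, in the units of the state.
- r.sense(): the state, without advancing time (a new reading comes with each control period).
- cams.capture(name): name is "scene" or "top" or "wrist"; returns (picture, depth): 480x640x3 uint8, blue, green, red; 480x640 float32, m along the optical axis (not along the pixel's ray), 0 where there is no reading.
- cams.camera_info(name): a dict with "mtx" (3x3 intrinsics, pixels), "R" (3x3) and "t" (3): a world point X has camera coordinates R X + t. Camera axes: x right, y down, z forward; pixel columns grow to the right and rows downward; lengths in m; the calibration is good to about 2 mm. A picture is of the moment at which its call begins: read the wrist's pose just before it. camera_info takes no time and is no camera call; for the wrist camera it gives the pose at the moment of the call.
- r.finish_job(): hands the job in; it is judged then, once.
The state is a dict: "time_s": time; "joints": joint angles; "joint_velocities": joint speeds; "effort": joint torques, N m; "tcp_pos": TCP position; "ee_rot": TCP orientation; "wrist_force": force on the tool from outside, world axes, zero at the start; "moment": the same for the moment, N m; "gripper_width": opening from 0.0 (shut) to 1.0 (fully open); "gripper_force": force on a finger pad.
Only numpy, scipy, OpenCV 4.12 (cv2) and the standard library are available. Lean on these libraries where they do the work, as an engineer would, in place of code of your own. Each camera call takes 0.05 s, during which the arm holds its last target. There are 200 camera calls.

### The job

The gas is off at the main and the two-burner hob's knobs are going back on after cleaning: first press the knob that stands proud on its tap straight down until it is fully home. Then pick up the loose knob from the worktop, turn it so that its D-shaped bore matches the bare spindle, push it fully on and keep it pressed fully in against the tap's spring, as one does to try the spark igniter, and finish while still holding it pressed in. Leave the pepper mill, the water bottle and the candle standing where they are.

Things in the scene. Friction and masses are not known exactly. Their poses are not given: they have to be found in the camera images.
- knob_centre (a point): Loose metal knob, 80 g, upright on the worktop left or right of the hob. Round skirt 44 mm across, 18 mm tall; on it an upright grip bar 12 mm thick, 16 mm tall (34 mm in all). The bar is full thickness from 18 mm behind the axis to 14 mm ahead, then tapers to a nose 24.5 mm out, black line on top. Point: on the axis, 17 mm above the rim. x along the bar to the nose, z up.
- bore_end (a point): Blind end of the D-shaped bore in the loose knob's underside: on its axis, 14.5 mm above the rim; axes as the knob's. The bore opens 1 mm above the rim and is 0.5 mm larger all round than the spindle; its flat lies on the nose side (+x). The knob is fully on when the spindle's tip meets this point. No clip: it slides on freely.
- spindle_tip (a point): Tip centre of the bare spindle, at one of the hob's two tap places: a metal D-shaft 10 mm across, 21 mm above the glass, flat cut 2 mm from its axis, top edge bevelled 1 mm. z up, x out of the flat: the knob fits only with its nose along this x, within about 0.15 rad. It does not turn. A steel plate 54 mm across, 1.5 mm high, lies round its foot.
- spindle (a joint): How far the bare spindle is pressed down into its tap, in m: 0 at rest (up) to 0.004 (fully in). A spring resists with 5 N at the start and 9 N fully in, and lifts it again when let go.
- proud_knob_top (a point): Knob already on the other tap but 5 to 7 mm short of home; same shape as the loose one. Point: on its axis, at the top of the bar, x along the bar to the nose, z up. When home and let go, this point is 40.5 mm above the glass, 48.5 mm above the worktop.
- proud_knob (a joint): How far that knob is pushed along its own spindle, in m: starts at 0 to 0.002, 0.007 is fully home. A clip holds it with about 11 N friction wherever it is pushed. Its spindle is sprung like the bare one: under the hand it first sinks 4 mm with the spindle (5 to 9 N), then slides home at about 11 N, then stops hard. Let go, it rises 4 mm with the spindle.
- hob: Two-burner gas hob: black glass 510 (x) by 300 mm (y), its top 8 mm above the worktop, pan supports 47 mm above the worktop, starting 45 mm behind the taps' axes. Origin at the centre of its underside; x from the tap end (near the robot) to the far end. Taps at x = -195 mm, y = +60 and -60 mm. Fixed; a saucepan stands on its far burner.
- pepper_mill: Turned wooden pepper mill, 54 mm across, 140 mm tall, on the worktop on the other side of the hob from the loose knob. Origin at the centre of its foot. To be left alone.
- water_bottle: Clear plastic water bottle, 64 mm across, 200 mm tall, on the worktop to the left of the hob (+y). Origin at the centre of its foot. To be left alone.
- candle_jar: Candle in a glass jar, 74 mm across, 70 mm tall, on the worktop to the right of the hob (-y). Origin at the centre of its foot. To be left alone.

How it is judged (in metres and radians):
On the way, in this order (a step that is already met when the one before it is completed fails the run):
1. the proud knob is pressed home on its spindle (value of joint proud_knob above 0.0055 m), for 0.2 s.
2. the loose knob is fully on the bare spindle (horizontal distance between bore_end and spindle_tip below 0.002 m and z of spindle_tip in the frame of bore_end above -0.0025 m), for 0.1 s.
At the end, for the whole second after the job is handed in: Proud knob home within 1.5 mm. Loose knob fully on the bare spindle: tip within 2.5 mm of the bore's end, centred within 2 mm, flats matching, upright within 0.15 rad. Fingers hold it pressed in: spindle down more than 2.5 of its 4 mm, fingers bearing on the knob with over 3 N (all of step 2 and value of joint proud_knob above 0.0055 m and angle between the x axis of knob_centre and the x axis of spindle_tip, either way round below 0.3 rad and angle between knob_centre's own z axis and vertical below 0.15 rad and value of joint spindle above 0.0025 m and contact force between the fingers and knob above 3 N); the arm keeps its last pose, push and grip.
It fails at once if a bystander is knocked over or pushed about (distance of any of pepper_mill, water_bottle, candle_jar from where it was at the start of the episode above 0.03 m or angle between any of pepper_mill, water_bottle, candle_jar's own z axis and vertical above 0.5 rad).
It also fails if it takes over 45 s, if anything falls off the work surface, if the arm or the gripper's body presses on something with over 40 N, if the wrist force passes 120 N, or if a joint passes its speed limit or range.

## Working session

There is one attempt and no reset: what is moved stays moved. The work goes in short steps, Python scripts to look and compute and a tool call to move; the robot and the scene stay as the last step left them, time stands still between calls to the robot, and variables do not carry over. Pictures are saved under pics/ and viewed, at most 12 in all, crops included, and the job is handed in when it is done.

Besides the shell and the picture viewer there is one more tool, called after ">>>" as name(argument=value, ...), one argument or row to a line, values as JSON. play_rows: Moves the arm, as the interface text tells. Scaled input: -1 to 1 covers 30 mm each way for a shift and 0.15 rad each way for a turn. Its arguments: {"type":"object","properties":{"commands":{"type":"string"},"grip":{"type":"number"}},"required":["commands"]}

```bash
mkdir -p pics; ls; python3 - <<'E'
from station import r,cams
import cv2,numpy as np,json
s=r.sense(); print(s['time_s'],s['tcp_pos'],s['ee_rot'],s['wrist_force'])
for n in ("top","scene"):
    p,d=cams.capture(n); cv2.imwrite(f'pics/{n}0.png',p); np.save(f'{n}0.npy',d)
    c=cams.camera_info(n); print(n,c['mtx'],c['R'],c['t'])
    np.savez(f'{n}0.npz',**{k:np.array(c[k]) for k in('mtx','R','t')})
E
```

```text
pics
0.0 [ 0.13919361 -0.60860958  0.18925096] [[-9.74878125e-01 -2.22738193e-01 -5.81517586e-04]
 [-2.22738932e-01  9.74875827e-01  2.11877370e-03]
 [ 9.49756114e-05  2.19507274e-03 -9.99997586e-01]] [-0.22286597  0.61814345 -0.31520286]
top [[441.0416834    0.         322.66995678]
 [  0.         441.0416834  231.65030355]
 [  0.           0.           1.        ]] [[ 1.63027950e-01 -9.86621348e-01 -4.50831833e-04]
 [-9.65383335e-01 -1.59424277e-01 -2.06443496e-01]
 [ 2.03609687e-01  3.40912856e-02 -9.78458420e-01]] [-0.0899261   0.57943558  0.73783611]
scene [[493.57344557   0.         320.58255121]
 [  0.         493.57344557 235.60566362]
 [  0.           0.           1.        ]] [[-0.35006249  0.93663533 -0.01305832]
 [ 0.76206528  0.27665607 -0.58542115]
 [-0.54471347 -0.21488528 -0.81062417]] [ 0.23184277 -0.40034842  1.31217521]
```

View pics/top0.png

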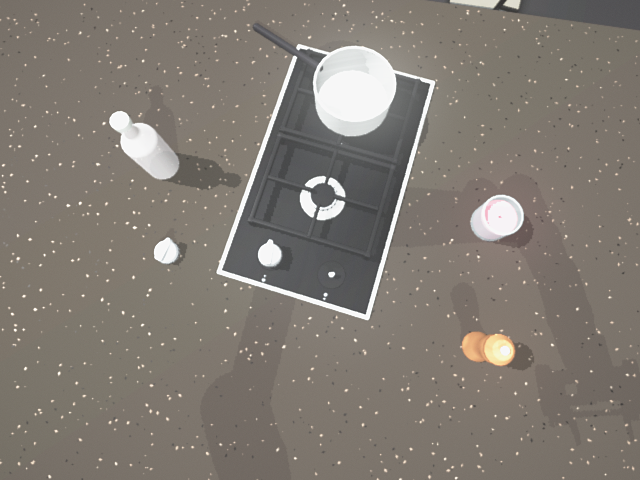

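View pics/scene0.png

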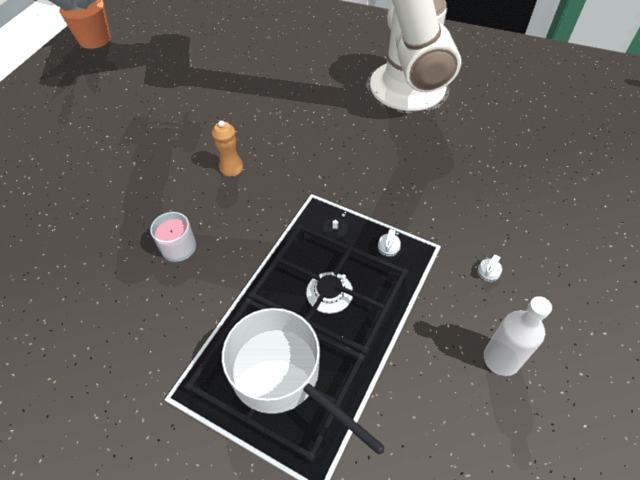

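The top view shows the loose knob at about (167,251), the proud knob at (270,253), the bare spindle at (332,274), and the hob corners at (298,46), (434,82), (369,317) and (219,272). The mill (490,348), bottle (150,150) and candle (497,217) are clear of the work. I'll enlarge the knobs and spindle.

```bash
cat > h.py <<'E'
import numpy as np,cv2
def ray(c,u,v,z):
    "world point on pixel ray at height z"
    R,t=np.array(c['R']),np.array(c['t']); C=-R.T@t
    d=R.T@np.linalg.inv(c['mtx'])@np.array([u,v,1.]); return C+d*(z-C[2])/d[2]
def proj(c,X):
    p=np.array(c['mtx'])@(np.array(c['R'])@X+np.array(c['t'])); return p[:2]/p[2]
def crop(im,u,v,w,h,k):
    return cv2.resize(im[v-h:v+h,u-w:u+w],None,fx=k,fy=k,interpolation=cv2.INTER_CUBIC)
E
python3 - <<'E'
from h import *
c=np.load('top0.npz'); s=np.load('scene0.npz')
print('far L,far R,near R,near L')
P=[ray(c,u,v,.008) for u,v in((298,46),(434,82),(369,317),(219,272))]
for p in P: print(p.round(4))
ax=(P[0]+P[1]-P[2]-P[3]);ax/=np.linalg.norm(ax);ay=(P[0]+P[3]-P[1]-P[2]);ay/=np.linalg.norm(ay)
o=sum(P)/4;print('yaw',np.degrees(np.arctan2(ax[1],ax[0])),np.degrees(np.arctan2(-ay[0],ay[1])),o, np.linalg.norm(P[0]-P[3]),np.linalg.norm(P[0]-P[1]))
for y in(.06,-.06): print('tap',y,(o-.195*ax+y*ay).round(4))
print('loose',ray(c,167,251,.025),'proud',ray(c,270,253,.04),'spin',ray(c,332,274,.029),'bottle foot',ray(c,165,170,.0),'mill',ray(c,474,348,0))
print('scene loose',ray(s,489,270,.02),'proud',ray(s,389,245,.035),'spin',ray(s,335,225,.029))
a=cv2.imread('pics/top0.png');b=cv2.imread('pics/scene0.png')
L=[crop(a,167,251,22,22,6),crop(a,270,253,22,22,6),crop(a,332,274,22,22,6)]
M=[crop(b,489,268,22,22,6),crop(b,389,243,22,22,6),crop(b,335,225,22,22,6)]
cv2.imwrite('pics/m1.png',np.vstack([np.hstack(L),np.hstack(M)]))
E
```

```text
far L,far R,near R,near L
[0.9856 0.1247 0.008 ]
[ 0.9489 -0.1691  0.008 ]
[ 0.4516 -0.1037  0.008 ]
[0.4881 0.1886 0.008 ]
yaw -7.4084849036227975 -7.1240651979338745 [0.71853922 0.01014924 0.008     ] 0.5015170168037036 0.2960734161264951
tap 0.06 [0.5326 0.0948 0.008 ]
tap -0.06 [ 0.5177 -0.0242  0.008 ]
loose [0.50957604 0.2888927  0.025     ] proud [0.5352364  0.09543386 0.04      ] spin [ 0.5168868  -0.02320054  0.029     ] bottle foot [0.6722229 0.3410883 0.       ] mill [ 0.42777704 -0.30374875  0.        ]
scene loose [0.52103732 0.2932589  0.02      ] proud [0.54071689 0.09832954 0.035     ] spin [ 0.52618372 -0.01908634  0.029     ]
```

View pics/m1.png

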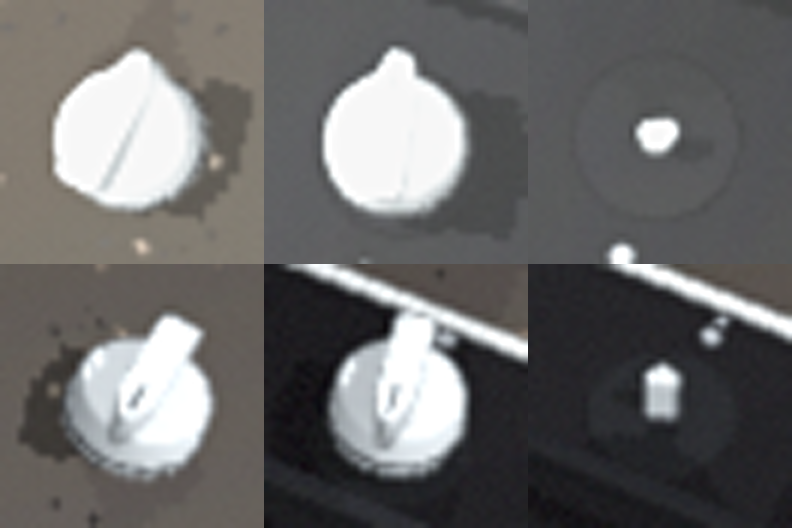

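The crops show both noses pointing roughly away from the robot (+x), and the spindle's D is too small to read from here. I'll move over the taps and use the wrist camera.

>>> play_rows(
  commands="0.3 0.5 0.3 0 0 0;0.6 1 0.3 0 0 0;0.6 1 0.3 0 0 0;0.6 1 0.3 0 0 0;0.6 1 0.3 0 0 0;0.6 1 0.3 0 0 0;0.6 1 0 0 0 0;0.6 1 0 0 0 0;0.6 1 0 0 0 0;0.6 1 0 0 0 0;0.6 1 0 0 0 0;0.6 1 0 0 0 0;0.6 1 0 0 0 0;0.6 1 0 0 0 0;0.6 1 0 0 0 0;0.6 1 0 0 0 0;0.6 1 0 0 0 0;0.6 1 0 0 0 0;0.6 1 0 0 0 0;0.3 0.5 0 0 0 0",
  grip=0,
)

```text
time_s: 2.1
tcp_pos: [0.4819, -0.0369, 0.2445]
ee_rot: [[-0.974, -0.225, 0.0], [-0.225, 0.974, 0.0], [-0.0, 0.0, -1.0]]
wrist_force: [0.4, -0.5, -0.7]
gripper_width: 0.007
gripper_force: 0.0
```

```bash
cat > look.py <<'E'
import sys
from station import r,cams
from h import *
n=sys.argv[1]
s=r.sense(); c=cams.camera_info('wrist'); p,d=cams.capture('wrist')
cv2.imwrite(f'pics/{n}.png',p); np.savez(f'{n}.npz',d=d,**{k:np.array(c[k]) for k in('mtx','R','t')})
print(s['time_s'],s['tcp_pos'],np.array(s['ee_rot']).round(3).tolist(),s['wrist_force'],'cam',-np.array(c['R']).T@c['t'],np.array(c['R']).round(3).tolist(),c['mtx'][0][0])
for nm,X in(('proud',[.5352,.0954,.045]),('spin',[.517,-.0232,.029]),('loose',[.51,.289,.034])): print(nm,proj(c,np.array(X)))
E
python3 look.py w1
```

```text
2.1 [ 0.48186017 -0.03687716  0.24452503] [[-0.974, -0.225, 0.0], [-0.225, 0.974, 0.0], [-0.0, 0.0, -1.0]] [ 0.43403554 -0.45982079 -0.66554018] cam [ 0.39993453 -0.05593624  0.43953255] [[-0.226, 0.974, 0.001], [0.927, 0.214, 0.306], [0.298, 0.07, -0.952]] 421.63052579205197
proud [434.03054632 278.8539786 ]
spin [323.82193011 232.20657609]
loose [614.70829162 291.56585905]
```

View pics/w1.png

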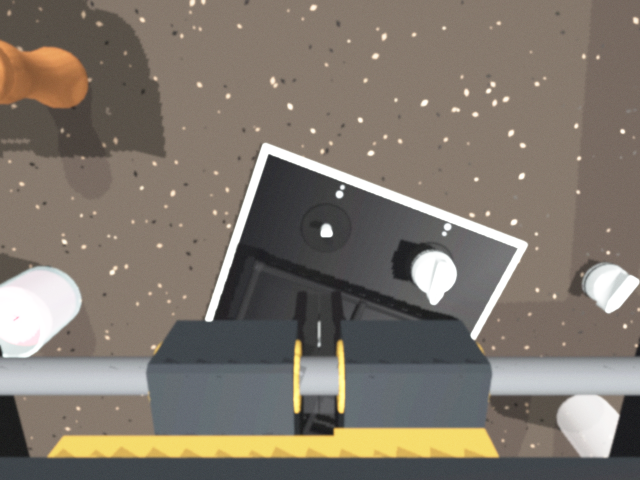

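The wrist view shows the spindle at (326,230), the proud knob at about (434,270) and the loose knob at (610,286), which agrees with the top-view estimates. I'll enlarge those three.

```bash
python3 - <<'E'
from h import *
a=cv2.imread('pics/w1.png')
a=(255*(a/255.)**2.2).astype('uint8')
L=[crop(a,326,229,13,25,10),crop(a,434,272,26,25,10)]
cv2.imwrite('pics/m2.png',np.hstack(L))
E
```

```text
(no output)
```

View pics/m2.png

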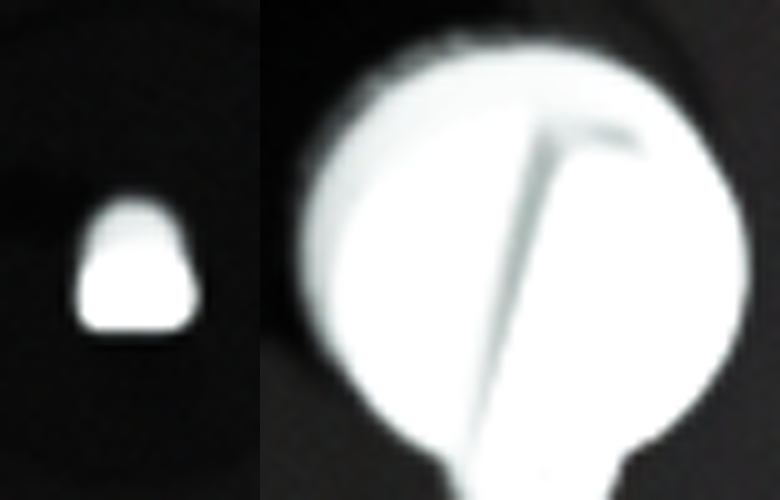

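The spindle's flat faces image-down, which is about +13° in the world, and the proud knob's axis is at (434,272). Next I press the proud knob with the fingers shut.

>>> play_rows(
  commands="0.25 0.7 -0.95 0 0 0;0.25 0.7 -0.95 0 0 0;0.25 0.7 -0.95 0 0 0;0.25 0.7 -0.95 0 0 0;0.25 0.7 -0.95 0 0 0;0.25 0.7 -0.95 0 0 0;0.23 0.2 -0.1 0 0 0;0 0 -0.3 0 0 0;0 0 0 0 0 0",
)

```text
time_s: 3.05
tcp_pos: [0.5327, 0.092, 0.0612]
ee_rot: [[-0.975, -0.222, -0.001], [-0.222, 0.975, -0.0], [0.001, -0.0, -1.0]]
wrist_force: [0.0, -0.1, -0.2]
gripper_width: 0.003
gripper_force: 0.0
```

```bash
python3 look.py w2
```

```text
3.05 [0.53273123 0.0920247  0.06122629] [[-0.975, -0.222, -0.001], [-0.222, 0.975, -0.0], [0.001, -0.0, -1.0]] [ 0.04504986 -0.09398068 -0.21889934] cam [0.45101302 0.07333774 0.25637311] [[-0.222, 0.975, 0.0], [0.929, 0.212, 0.305], [0.297, 0.068, -0.952]] 421.63052579205197
proud [323.7069444  276.25297278]
spin [118.74064535 189.88656352]
loose [659.21689392 298.59165907]
```

View pics/w2.png

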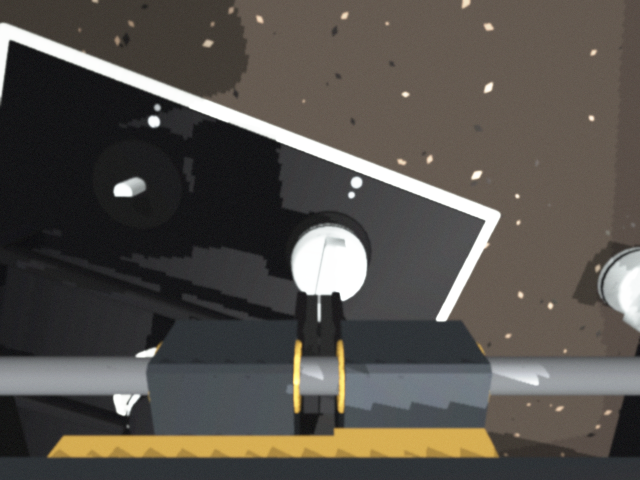

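The fingers are just above the knob's bar, and the bar axis is about 4 mm to the right, near (331,262). I'll shift +y and press.

>>> play_rows(
  commands="-0.03 0.13 -0.1 0 0 0;0 0 -0.15 0 0 0;0 0 -0.1 0 0 0;0 0 -0.1 0 0 0;0 0 -0.1 0 0 0;0 0 -0.05 0 0 0;0 0 0 0 0 0",
)

```text
time_s: 3.8
tcp_pos: [0.5322, 0.0966, 0.043]
ee_rot: [[-0.975, -0.223, -0.001], [-0.223, 0.975, -0.0], [0.001, -0.0, -1.0]]
wrist_force: [1.0, 1.0, 0.2]
gripper_width: 0.006
gripper_force: 0.0
```

```bash
python3 look.py w3; python3 - <<'E'
from station import cams
from h import *
p,_=cams.capture('scene');c=cams.camera_info('scene');u,v=proj(c,np.array([.535,.095,.045])).astype(int)
a=cv2.imread('pics/w3.png')
cv2.imwrite('pics/m3.png',np.hstack([crop(p,u,v,40,50,5),crop(a,330,262,40,50,5)]))
E
```

```text
3.8 [0.53216745 0.0965505  0.04301316] [[-0.975, -0.223, -0.001], [-0.223, 0.975, -0.0], [0.001, -0.0, -1.0]] [0.97823033 0.95313337 0.24415138] cam [0.45038952 0.07781154 0.23812642] [[-0.223, 0.975, 0.0], [0.928, 0.212, 0.305], [0.297, 0.068, -0.952]] 421.63052579205197
proud [315.0180342  289.32361805]
spin [ 93.24560725 195.57157971]
loose [676.97197767 312.66962406]
```

View pics/m3.png

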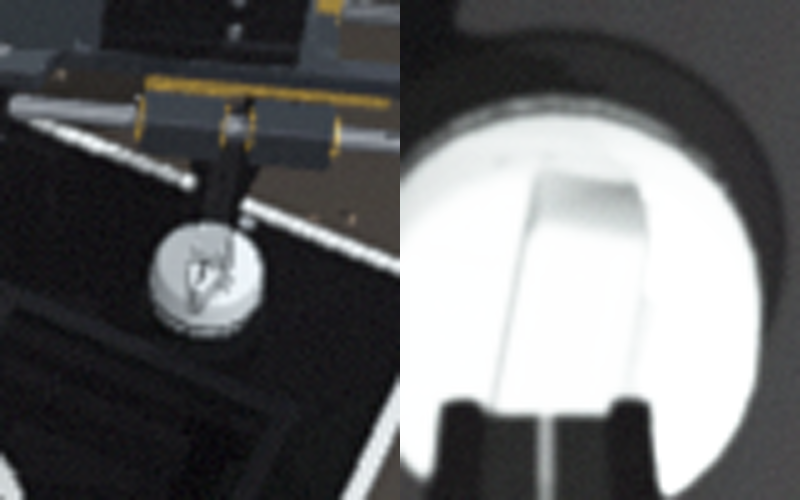

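```bash
python3 - <<'E'
from h import *
for n,pts in(('w2',[(327,255),(327,262),(332,270),(328,280),(345,270)]),('w3',[(325,262),(325,270),(327,278),(330,285),(320,300),(355,290),(345,290)])):
    c=np.load(n+'.npz')
    for u,v in pts:
        z=float(c['d'][v,u]); X=c['R'].T@(np.linalg.inv(c['mtx'])@np.array([u,v,1])*z-c['t']); print(n,u,v,round(z,4),X.round(4))
E
```

```text
w2 327 255 0.2135 [0.5195 0.0934 0.055 ]
w2 327 262 0.2154 [0.5235 0.0943 0.0543]
w2 332 270 0.2176 [0.5275 0.0979 0.0535]
w2 328 280 0.2171 [0.5325 0.0969 0.0555]
w2 345 270 0.2326 [0.5312 0.1066 0.0395]
w3 325 262 0.1949 [0.5162 0.0959 0.0554]
w3 325 270 0.197 [0.5204 0.0969 0.0545]
w3 327 278 0.1972 [0.5237 0.0986 0.0555]
w3 330 285 0.1984 [0.5269 0.1008 0.0553]
w3 320 300 0.173 [0.5238 0.0952 0.0806]
w3 355 290 0.2178 [0.5339 0.1162 0.0382]
w3 345 290 0.2167 [0.5346 0.111  0.0393]
```

The depth map puts the knob top still at 0.055, so the real fingertips end above the reported TCP. I'll step down slowly and watch for contact.

>>> play_rows(
  commands="0 0 -0.1 0 0 0;0 0 -0.1 0 0 0;0 0 0 0 0 0",
)

```text
time_s: 4.2
tcp_pos: [0.5319, 0.0965, 0.0368]
ee_rot: [[-0.975, -0.223, -0.001], [-0.223, 0.975, -0.0], [0.001, -0.0, -1.0]]
wrist_force: [-0.2, -0.1, 0.0]
gripper_width: 0.009
gripper_force: 0.0
```

```bash
python3 look.py w4; python3 - <<'E'
from h import *
for n in('w3','w4'):
  c=np.load(n+'.npz')
  for u,v in [(312,v) for v in(288,292,294,296,300,305,310,318)]+[(327,270),(327,278)]:
    z=float(c['d'][v,u]); X=c['R'].T@(np.linalg.inv(c['mtx'])@np.array([u,v,1])*z-c['t']); print(n,u,v,round(z,4),X.round(4))
E
```

```text
4.2 [0.53191825 0.09647039 0.03678903] [[-0.975, -0.223, -0.001], [-0.223, 0.975, -0.0], [0.001, -0.0, -1.0]] [-0.18135517 -0.12867348  0.04822465] cam [0.45022958 0.07777407 0.23194962] [[-0.223, 0.975, 0.0], [0.928, 0.212, 0.305], [0.297, 0.068, -0.952]] 421.63052579205197
proud [314.93452514 295.06785896]
spin [ 86.89572304 198.6410619 ]
loose [686.49975704 318.59023099]
w3 312 288 0.0 [0.4504 0.0778 0.2381]
w3 312 292 0.2021 [0.5334 0.0936 0.053 ]
w3 312 294 0.178 [0.5243 0.0919 0.0753]
w3 312 296 0.1757 [0.5241 0.0919 0.0777]
w3 312 300 0.1711 [0.5237 0.0918 0.0823]
w3 312 305 0.1677 [0.5241 0.092  0.086 ]
w3 312 310 0.1633 [0.5239 0.092  0.0906]
w3 312 318 0.1575 [0.5241 0.0922 0.0968]
w3 327 270 0.1964 [0.52   0.0978 0.0551]
w3 327 278 0.1972 [0.5237 0.0986 0.0555]
w4 312 288 0.1933 [0.5278 0.0924 0.0543]
w4 312 292 0.194 [0.5298 0.0929 0.0541]
w4 312 294 0.1774 [0.5238 0.0918 0.0696]
w4 312 296 0.1752 [0.5236 0.0918 0.0719]
w4 312 300 0.1722 [0.5239 0.0919 0.0751]
w4 312 305 0.1683 [0.5241 0.092  0.0793]
w4 312 310 0.1636 [0.5238 0.092  0.0841]
w4 312 318 0.1575 [0.5239 0.0921 0.0906]
w4 327 270 0.1898 [0.5174 0.097  0.055 ]
w4 327 278 0.1907 [0.5211 0.0979 0.0553]
```

>>> play_rows(
  commands="0 0 -0.1 0 0 0;0 0 -0.1 0 0 0;0 0 -0.1 0 0 0;0 0 0 0 0 0",
)

```text
time_s: 4.65
tcp_pos: [0.5319, 0.0965, 0.0277]
ee_rot: [[-0.975, -0.223, -0.001], [-0.223, 0.975, -0.0], [0.001, -0.0, -1.0]]
wrist_force: [0.3, -0.3, 0.8]
gripper_width: 0.007
gripper_force: 0.0
```

>>> play_rows(
  commands="0 0 -0.07 0 0 0;0 0 -0.07 0 0 0;0 0 0 0 0 0",
)

```text
time_s: 4.95
tcp_pos: [0.5321, 0.0965, 0.0238]
ee_rot: [[-0.975, -0.223, -0.001], [-0.223, 0.975, -0.0], [0.001, -0.0, -1.0]]
wrist_force: [0.2, -0.1, 0.1]
gripper_width: 0.005
gripper_force: 0.0
```

```bash
python3 look.py w5 | head -1; python3 - <<'E'
from h import *
n='w5'
c=np.load(n+'.npz')
for u,v in [(312,v) for v in(280,288,292,294,296,300)]+[(327,270),(327,278),(327,288)]:
    z=float(c['d'][v,u]); X=c['R'].T@(np.linalg.inv(c['mtx'])@np.array([u,v,1])*z-c['t']); print(n,u,v,round(z,4),X.round(4))
from station import cams
p,d=cams.capture('scene');c=cams.camera_info('scene');u,v=proj(c,np.array([.535,.095,.045])).astype(int)
print(u,v)
cv2.imwrite('pics/m4.png',crop(p,u,v,50,50,6))
E
```

```text
4.95 [0.53210218 0.09653496 0.02382649] [[-0.975, -0.223, -0.001], [-0.223, 0.975, -0.0], [0.001, -0.0, -1.0]] [ 0.18051818 -0.12218863  0.10683662] cam [0.45033219 0.07780651 0.21893944] [[-0.223, 0.975, 0.0], [0.928, 0.212, 0.305], [0.298, 0.068, -0.952]] 421.63052579205197
w5 312 280 0.1892 [0.5231 0.0914 0.0439]
w5 312 288 0.1807 [0.5229 0.0915 0.0529]
w5 312 292 0.1793 [0.524  0.0918 0.0547]
w5 312 294 0.178 [0.5242 0.0919 0.0561]
w5 312 296 0.1752 [0.5238 0.0918 0.0589]
w5 312 300 0.1723 [0.5241 0.0919 0.0621]
w5 327 270 0.1801 [0.5141 0.0961 0.0511]
w5 327 278 0.1781 [0.5166 0.0966 0.0539]
w5 327 288 0.1783 [0.5206 0.0975 0.0551]
388 239
```

View pics/m4.png

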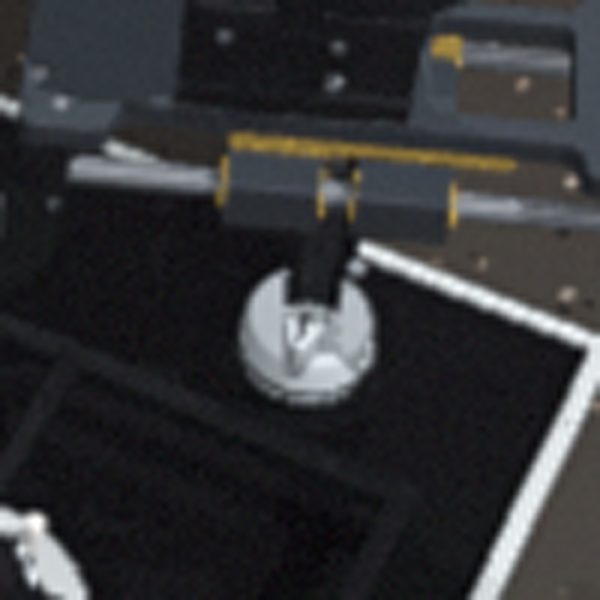

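The picture shows the fingertips just at the bar's top, at crop (310,300), so the true tips sit about 32 mm above the reported TCP. I press on from here.

>>> play_rows(
  commands="0 0 -0.07 0 0 0;0 0 -0.07 0 0 0;0 0 0 0 0 0",
)

```text
time_s: 5.35
tcp_pos: [0.5327, 0.0967, 0.0203]
ee_rot: [[-0.975, -0.223, 0.001], [-0.223, 0.975, 0.0], [-0.001, -0.0, -1.0]]
wrist_force: [-0.5, -0.5, 5.2]
gripper_width: 0.005
gripper_force: 2.2
```

>>> play_rows(
  commands="0 0 -0.07 0 0 0;0 0 -0.07 0 0 0;0 0 -0.07 0 0 0;0 0 0 0 0 0",
)

```text
time_s: 5.75
tcp_pos: [0.5328, 0.0968, 0.0148]
ee_rot: [[-0.975, -0.223, 0.001], [-0.223, 0.975, 0.0], [-0.001, -0.0, -1.0]]
wrist_force: [-1.9, -0.1, 7.1]
gripper_width: 0.008
gripper_force: 3.9
```

>>> play_rows(
  commands="0 0 -0.05 0 0 0;0 0 -0.05 0 0 0;0 0 -0.05 0 0 0;0 0 0 0 0 0",
)

```text
time_s: 6.15
tcp_pos: [0.5331, 0.0968, 0.0125]
ee_rot: [[-0.974, -0.224, 0.002], [-0.224, 0.974, -0.0], [-0.002, -0.001, -1.0]]
wrist_force: [-6.8, 0.3, 21.2]
gripper_width: 0.004
gripper_force: 10.5
```

The force jumped to 21 N at a hard stop after about 11 mm of travel, so the proud knob is home. I'll hold briefly, lift, check its height, then look at the loose knob.

>>> play_rows(
  commands="0 0 -0.03 0 0 0;0 0 0 0 0 0;0 0 0 0 0 0;0 0 0.5 0 0 0;0 0 1 0 0 0;0 0 1 0 0 0;0 0 0 0 0 0",
)

```text
time_s: 6.85
tcp_pos: [0.5352, 0.0978, 0.0873]
ee_rot: [[-0.975, -0.224, 0.008], [-0.224, 0.975, 0.003], [-0.009, 0.001, -1.0]]
wrist_force: [0.4, 1.0, -0.2]
gripper_width: 0.005
gripper_force: 0.0
```

```bash
python3 look.py w6; python3 - <<'E'
from h import *
n='w6'
c=np.load(n+'.npz')
for u,v in [(u,v) for v in(230,240,250,260,270,280) for u in(320,327,334)]:
    z=float(c['d'][v,u]); X=c['R'].T@(np.linalg.inv(c['mtx'])@np.array([u,v,1])*z-c['t']); print(u,v,X.round(4))
E
```

```text
6.85 [0.53522676 0.0977843  0.087305  ] [[-0.975, -0.224, 0.008], [-0.224, 0.975, 0.003], [-0.009, 0.001, -1.0]] [ 0.38721502  0.96146403 -0.17598764] cam [0.45177748 0.07829473 0.28163076] [[-0.224, 0.975, 0.002], [0.925, 0.212, 0.314], [0.306, 0.072, -0.949]] 421.63052579205197
proud [314.65408603 253.03979014]
spin [128.41781393 174.46941021]
loose [620.55442824 274.83891238]
320 230 [0.5192 0.095  0.0494]
327 230 [0.5182 0.0989 0.0497]
334 230 [0.5177 0.1029 0.0483]
320 240 [0.5252 0.0963 0.0493]
327 240 [0.5242 0.1003 0.0495]
334 240 [0.5282 0.106  0.0336]
320 250 [0.5308 0.0976 0.0502]
327 250 [0.5304 0.1017 0.0488]
334 250 [0.5345 0.1075 0.0338]
320 260 [0.5372 0.0991 0.0495]
327 260 [0.5364 0.1031 0.0492]
334 260 [0.5413 0.1092 0.0329]
320 270 [0.5433 0.1005 0.0495]
327 270 [0.5488 0.1064 0.0332]
334 270 [0.5479 0.1108 0.0329]
320 280 [0.5493 0.1019 0.0503]
327 280 [0.566  0.111  0.0079]
334 280 [0.5642 0.1156 0.0096]
```

>>> play_rows(
  commands="-0.17 0.63 0 0 0 0;-0.17 0.63 0 0 0 0;-0.17 0.63 0 0 0 0;-0.17 0.63 0 0 0 0;-0.17 0.63 0 0 0 0;-0.17 0.63 0 0 0 0;-0.17 0.63 0 0 0 0;-0.17 0.63 0 0 0 0;-0.17 0.63 0 0 0 0;-0.17 0.63 0 0 0 0;0 0 0 0 0 0",
  grip=40,
)

```text
time_s: 8.0
tcp_pos: [0.4804, 0.2869, 0.0817]
ee_rot: [[-0.974, -0.225, -0.002], [-0.225, 0.974, -0.001], [0.002, -0.001, -1.0]]
wrist_force: [-0.7, -0.6, 0.0]
gripper_width: 0.463
gripper_force: 0.0
```

```bash
python3 look.py w7; python3 - <<'E'
from h import *
a=cv2.imread('pics/w7.png')
a=(255*(a/255.)**2.2).astype('uint8')
cv2.imwrite('pics/m7.png',a[100:400,140:500])
cv2.imwrite('pics/m7.png',cv2.resize(a[150:350,200:460],None,fx=3,fy=3,interpolation=cv2.INTER_CUBIC))
E
```

```text
8.0 [0.48035907 0.28692555 0.08174762] [[-0.974, -0.225, -0.002], [-0.225, 0.974, -0.001], [0.002, -0.001, -1.0]] [-0.6585306  -0.60569541  0.03416703] cam [0.39881027 0.26816006 0.27694418] [[-0.225, 0.974, -0.0], [0.928, 0.215, 0.304], [0.296, 0.068, -0.953]] 421.63052579205197
proud [-17.391203   274.23241368]
spin [-201.96170083  194.8185711 ]
loose [311.30137577 295.78095104]
```

View pics/m7.png

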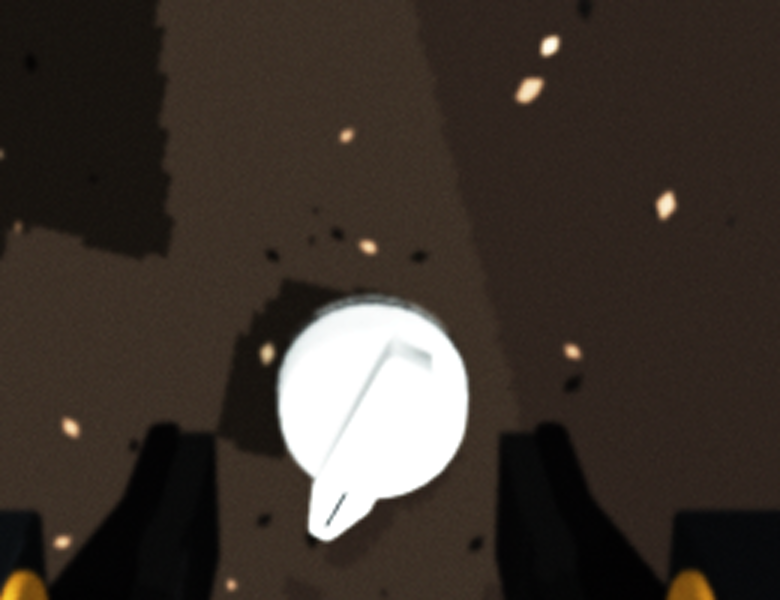

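The picture shows the loose knob with its nose to lower left, tip at crop (325,535), and the open fingers on either side. I'll use depth to measure the bar and skirt.

```bash
cat > meas.py <<'E'
import sys
from h import *
def cloud(n,u0,u1,v0,v1):
    c=np.load(n+'.npz'); v,u=np.mgrid[v0:v1,u0:u1]; z=c['d'][v0:v1,u0:u1]
    P=np.stack([u*z,v*z,z],-1).reshape(-1,3)@np.linalg.inv(c['mtx']).T
    return ((P-c['t'])@c['R'])[z.ravel()>0]
def shape(P,zlo,zhi):
    Q=P[(P[:,2]>zlo)&(P[:,2]<zhi)]; m=np.median(Q[:,2])
    (cx,cy),(w,h),a=cv2.minAreaRect((Q[:,:2]*1e3).astype('float32'))
    q=Q[:,:2]-Q[:,:2].mean(0); e=np.linalg.svd(q,full_matrices=False)[2][0]; e*=np.sign(e[0])
    t=q@e; print(len(Q),'z',m.round(4),'mean',Q[:,:2].mean(0).round(4),'rect',cx,cy,w,h,a,'dir',np.degrees(np.arctan2(e[1],e[0])).round(1),'ext',t.min().round(4),t.max().round(4), 'ends',(Q[:,:2].mean(0)+e*t.min()).round(4),(Q[:,:2].mean(0)+e*t.max()).round(4))
    return Q
E
python3 - <<'E'
from meas import *
P=cloud('w7',285,362,240,335)
print(np.histogram(P[:,2],bins=np.arange(-.004,.04,.002)))
shape(P,.031,.038); Q=shape(P,.015,.021)
c=np.load('w7.npz')
for nm,u,v in(('nose',200+325/3,150+535/3),('l1',200+345/3,150+493/3),('l2',200+328/3,150+522/3),('rl',200+385/3,150+354/3),('rr',200+432/3,150+367/3)): print(nm,ray(c,u,v,.034).round(4))
print('skirt L,R',ray(c,200+279/3,150+395/3,.017).round(4),ray(c,200+468/3,150+395/3,.017).round(4))
E
```

```text
(array([   0,  384, 3241,  147,   85,  119,   86,   87,   87,   82,  340,
       1173,   87,   42,   47,   51,   50,   48,  185,  929,   18]), array([-0.004, -0.002,  0.   ,  0.002,  0.004,  0.006,  0.008,  0.01 ,
        0.012,  0.014,  0.016,  0.018,  0.02 ,  0.022,  0.024,  0.026,
        0.028,  0.03 ,  0.032,  0.034,  0.036,  0.038]))
1158 z 0.0347 mean [0.5094 0.2966] rect 511.92205810546875 296.12603759765625 12.224363327026367 43.948753356933594 74.3871078491211 dir -15.0 ext -0.0195 0.0245 ends [0.4906 0.3016] [0.5331 0.2902]
1612 z 0.0186 mean [0.5071 0.2949] rect 509.18243408203125 296.8457946777344 40.32649230957031 41.1098518371582 7.1370649337768555 dir 78.4 ext -0.0184 0.0229 ends [0.5034 0.2769] [0.5117 0.3174]
nose [0.5329 0.2922 0.034 ]
l1 [0.5221 0.2942 0.034 ]
l2 [0.5297 0.2921 0.034 ]
rl [0.4893 0.2951 0.034 ]
rr [0.4899 0.3052 0.034 ]
skirt L,R [0.5105 0.2763 0.017 ] [0.501  0.3172 0.017 ]
```

Depth gives the bar as 12.2 × 44 mm at z 34.7 mm, direction −15°, with its axis at (0.5087, 0.2968), which matches the knob's stated sizes. I'll rotate −28° and move above it.

>>> play_rows(
  commands="0.236 0.083 -0.2 0 0 -0.82;0.236 0.083 -0.4 0 0 -0.82;0.236 0.083 -0.5 0 0 -0.82;0.236 0.083 -0.6 0 0 -0.82;0 0 -0.3 0 0 0;0 0 0 0 0 0",
)

```text
time_s: 8.65
tcp_pos: [0.5084, 0.2937, 0.0212]
ee_rot: [[-0.965, 0.263, -0.004], [0.263, 0.965, -0.003], [0.003, -0.004, -1.0]]
wrist_force: [0.4, 0.0, -0.5]
gripper_width: 0.457
gripper_force: 0.0
```

```bash
python3 look.py w8; python3 - <<'E'
from meas import *
P=cloud('w8',270,375,215,292)
shape(P,.031,.038)
E
```

```text
8.65 [0.50839072 0.29367451 0.02117596] [[-0.965, 0.263, -0.004], [0.263, 0.965, -0.003], [0.003, -0.004, -1.0]] [ 0.36205733  0.0171413  -0.49550106] cam [0.42806515 0.31660106 0.21644678] [[0.263, 0.965, -0.004], [0.92, -0.249, 0.303], [0.291, -0.083, -0.953]] 421.63052579205197
proud [-46.96218657 443.58504029]
spin [-231.75393662  440.89857104]
loose [309.29861177 299.02129993]
963 z 0.0346 mean [0.4988 0.2999] rect 499.35113525390625 299.8597717285156 11.789788246154785 18.022619247436523 74.56688690185547 dir -15.9 ext -0.0086 0.0095 ends [0.4906 0.3022] [0.508  0.2973]
```

View pics/w8.png

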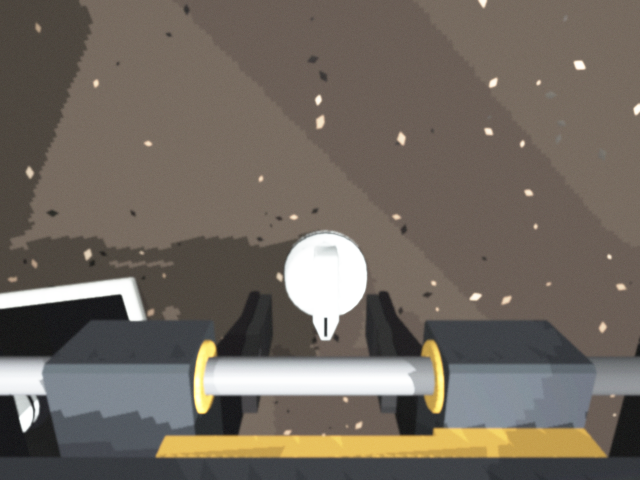

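The wrist view is square to the bar, with the knob at (325,285) about 3 mm right of the fingers' middle. I'll correct y and descend.

>>> play_rows(
  commands="0 0.11 -0.3 0 0 0;0 0 -0.4 0 0 0;0 0 -0.3 0 0 0;0 0 -0.06 0 0 0;0 0 0 0 0 0",
)

```text
time_s: 9.2
tcp_pos: [0.5094, 0.2987, -0.0092]
ee_rot: [[-0.965, 0.264, -0.001], [0.264, 0.965, -0.001], [0.001, -0.001, -1.0]]
wrist_force: [0.3, -0.1, -0.3]
gripper_width: 0.456
gripper_force: 0.0
```

>>> play_rows(
  commands="-0.03 -0.05 -0.06 0 0 0;0 0 -0.06 0 0 0;0 0 0 0 0 0",
)

```text
time_s: 9.5
tcp_pos: [0.5087, 0.2973, -0.0121]
ee_rot: [[-0.964, 0.264, -0.0], [0.264, 0.964, 0.0], [0.0, 0.0, -1.0]]
wrist_force: [-0.1, -0.1, 0.1]
gripper_width: 0.461
gripper_force: 0.0
```

Now close the fingers.

>>> play_rows(
  commands="0 0 0 0 0 0;0 0 0 0 0 0;0 0 0 0 0 0;0 0 0 0 0 0;0 0 0 0 0 0",
  grip=0,
)

```text
time_s: 10.0
tcp_pos: [0.5088, 0.2974, -0.0121]
ee_rot: [[-0.965, 0.264, 0.0], [0.264, 0.965, 0.0], [-0.0, 0.0, -1.0]]
wrist_force: [-0.0, 0.8, 0.4]
gripper_width: 0.135
gripper_force: 30.0
```

Gripped at 11.7 mm with 30 N. I'll lift and carry the knob toward the spindle, turning back about +28°.

>>> play_rows(
  commands="0 0 0.3 0 0 0;0 0 0.8 0 0 0;0 0 0.9 0 0 0;0.14 -0.84 0.4 0 0 0.272;0.14 -0.84 0.2 0 0 0.272;0.14 -0.84 0.2 0 0 0.272;0.14 -0.84 0 0 0 0.272;0.14 -0.84 0 0 0 0.272;0.14 -0.84 0 0 0 0.272;0.14 -0.84 0 0 0 0.272;0.14 -0.84 0 0 0 0.272;0.14 -0.84 0 0 0 0.272;0.14 -0.84 0 0 0 0.272;0.14 -0.84 -0.2 0 0 0.272;0.14 -0.84 -0.3 0 0 0.272;0 0 0 0 0 0",
)

```text
time_s: 11.6
tcp_pos: [0.5582, -0.0075, 0.0561]
ee_rot: [[-0.976, -0.217, -0.002], [-0.217, 0.976, -0.0], [0.002, 0.0, -1.0]]
wrist_force: [0.2, 0.4, -0.9]
gripper_width: 0.135
gripper_force: 30.0
```

```bash
python3 look.py w9; python3 - <<'E'
from h import *
from station import cams
c=np.load('w9.npz');u,v=proj(c,np.array([.517,-.0232,.029])).astype(int)
a=cv2.imread('pics/w9.png');g=(255*(a/255.)**1.8).astype('uint8')
print(u,v)
cv2.imwrite('pics/m9.png',np.hstack([crop(g,u,v,20,28,10),cv2.resize(a[160:440,220:420],(400,560))]))
E
```

```text
11.6 [ 0.55820772 -0.00747846  0.05613225] [[-0.976, -0.217, -0.002], [-0.217, 0.976, -0.0], [0.002, 0.0, -1.0]] [ 0.159241    0.43938239 -0.93352964] cam [ 0.4766929  -0.02571351  0.25137847] [[-0.217, 0.976, 0.0], [0.93, 0.207, 0.303], [0.296, 0.066, -0.953]] 421.63052579205197
proud [518.83029733 274.20825737]
spin [306.59709237 186.69195845]
loose [850.09248794 295.67146932]
306 186
```

View pics/m9.png

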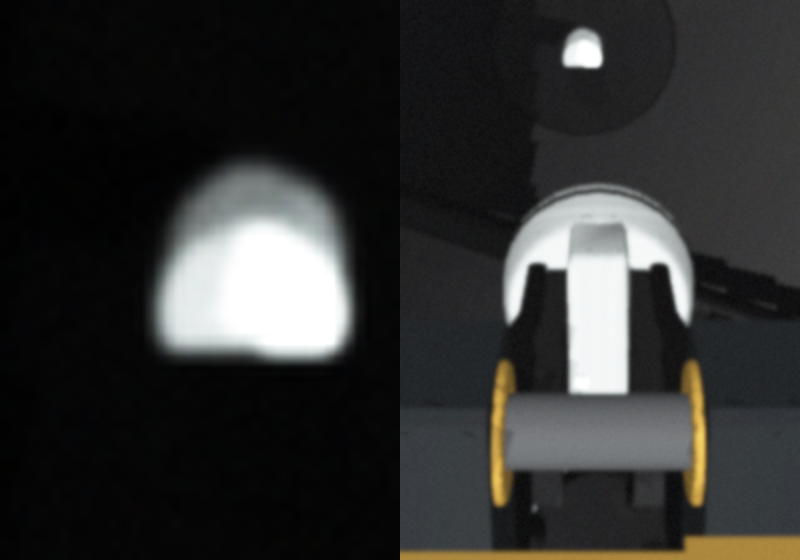

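The crop shows the spindle's flat edge almost level, at crop y≈355, x 155–351. The knob is held square, with its bar centred at u≈319. I'll work out the offset from both.

```bash
python3 - <<'E'
from meas import *
c=np.load('w9.npz'); a=cv2.cvtColor(cv2.imread('pics/w9.png'),cv2.COLOR_BGR2GRAY).astype(float)
E=[]
for u in range(303,320):
    col=a[182:204,u]; k=int(col[:13].argmax()); top=min(col[8:11].max(),250); bg=col[-5:].mean(); h=(top+bg)/2
    i=[j for j in range(6,21) if col[j]>=h>col[j+1]][-1]; E.append((u,182+i+(col[i]-h)/(col[i]-col[i+1])))
E=np.array(E);print(E[:,1].round(2)); f=np.polyfit(*E[2:-2].T,1);print('slope',f)
row=a[189,296:328];print('row',row.astype(int))
h=120;xs=[296+j+(h-row[j])/(row[j+1]-row[j]) for j in range(len(row)-1) if (row[j]<h)!=(row[j+1]<h)];print('edges',xs)
um=(xs[0]+xs[-1])/2
W=[ray(c,u,np.polyval(f,u),.0285) for u in(um-7,um+7)]
e=W[1]-W[0];n=np.array([e[1],-e[0]]);n/=np.linalg.norm(n);print('flat normal deg',np.degrees(np.arctan2(n[1],n[0])))
m=(W[0]+W[1])/2; print('flat mid',m,'axis',m[:2]-.002*n)
# plate circle rays at z=.0095
for u,v in((313.2,226.5),): print('plate bottom -> centre',ray(c,u,v,.0095)[:2]-.027*np.array([.976,.217]))
# knob in hand
P=cloud('w9',280,360,240,355)
print(np.histogram(P[:,2],bins=np.arange(.06,.12,.004)))
Q=P[(P[:,2]>.094)]; shape(Q,.097,.106); np.save('P9.npy',P)
E
```

```text
[192.77 192.9  192.9  192.89 192.91 192.87 192.9  192.92 193.1  193.36
 193.5  193.53 193.53 193.53 193.51 193.42 192.98]
slope [7.14262503e-02 1.70973836e+02]
row [ 33  30  34  35  63 138 212 237 243 243 245 249 254 255 255 255 255 255
 255 255 255 255 255 255 229 114  51  35  33  36  35  36]
edges [np.float64(300.76), np.float64(320.9478260869565)]
flat normal deg 8.419624662596135
flat mid [ 0.52001283 -0.02023986  0.0285    ] axis [ 0.51803439 -0.0205327 ]
plate bottom -> centre [ 0.51666119 -0.02001737]
(array([   0,    0,  116,  337,  339,  349, 1074,  261,  296,  313, 2238,
        306,  310,  362]), array([0.06 , 0.064, 0.068, 0.072, 0.076, 0.08 , 0.084, 0.088, 0.092,
       0.096, 0.1  , 0.104, 0.108, 0.112, 0.116]))
2666 z 0.1028 mean [ 0.5527 -0.0088] rect 553.729248046875 -6.068603515625 32.260074615478516 27.463943481445312 33.76320266723633 dir 12.4 ext -0.0131 0.018 ends [ 0.5399 -0.0116] [ 0.5703 -0.0049]
```

```bash
python3 - <<'E'
from meas import *
P=cloud('w9',302,336,240,345)
Q=shape(P,.1005,.1055)
S=cloud('w9',270,370,245,300); S=S[(S[:,2]>.083)&(S[:,2]<.0895)]
c=np.load('w9.npz'); T=np.array([.55821,-.00748]);d=np.array([.976,.217]);l=np.array([-.217,.976])
q=(Q[:,:2]-T); print('bar along',np.percentile(q@d,[0,1,50]),'lat',np.percentile(q@l,[0,2,50,98,100]))
s=S[:,:2]-T; x,y=s@d,s@l; print('skirt top along min',np.sort(x)[:8],'lat',y.min(),y.max())
hull=cv2.convexHull((np.c_[x,y]*1e3).astype('float32'))[:,0]; hull=hull[hull[:,0]<-4]
A=np.c_[2*hull,np.ones(len(hull))]; k=np.linalg.lstsq(A,(hull**2).sum(1),rcond=None)[0]; print('circle mm',k[:2],np.sqrt(k[2]+k[0]**2+k[1]**2),len(hull))
E
```

```text
1812 z 0.1029 mean [ 0.5519 -0.0089] rect 552.5338745117188 -8.77669906616211 25.835115432739258 12.974278450012207 13.179261207580566 dir 12.3 ext -0.0123 0.0136 ends [ 0.54   -0.0116] [ 0.5652 -0.006 ]
bar along [-0.01870882 -0.01817114 -0.00662808] lat [-0.00655254 -0.00576893  0.00011745  0.00568179  0.00641794]
skirt top along min [-0.01979825 -0.01966397 -0.01963033 -0.01956854 -0.01950272 -0.01943473
 -0.01937316 -0.0193478 ] lat -0.0198467871064156 0.019762294149291326
circle mm [ 0.64511391 -0.08705381] 20.454746446986473 24
```

The knob axis lies within 0.5 mm of the TCP and the bar is aligned with the tool. The rim sits at TCP + 12 mm, and the target is (0.5178, −0.0205) at yaw 11°.

>>> play_rows(
  commands="-0.34 -0.11 0 0 0 -0.04;-0.34 -0.11 -0.1 0 0 -0.04;-0.34 -0.11 -0.2 0 0 -0.04;-0.33 -0.11 -0.3 0 0 -0.04;0 0 -0.3 0 0 0;0 0 -0.2 0 0 0;0 0 0 0 0 0",
)

```text
time_s: 12.35
tcp_pos: [0.5183, -0.0179, 0.0231]
ee_rot: [[-0.98, -0.198, -0.001], [-0.198, 0.98, -0.0], [0.001, -0.0, -1.0]]
wrist_force: [0.1, 0.2, -0.9]
gripper_width: 0.135
gripper_force: 30.0
```

>>> play_rows(
  commands="-0.01 -0.08 0 0 0 0;0 0 0 0 0 0;0 0 0 0 0 0",
)

```text
time_s: 12.65
tcp_pos: [0.5188, -0.0206, 0.0241]
ee_rot: [[-0.98, -0.197, 0.001], [-0.197, 0.98, 0.0], [-0.001, -0.0, -1.0]]
wrist_force: [0.2, -0.2, -0.5]
gripper_width: 0.135
gripper_force: 30.0
```

>>> play_rows(
  commands="-0.03 0 0 0 0 0;0 0 -0.1 0 0 0;0 0 -0.1 0 0 0;0 0 -0.07 0 0 0;0 0 0 0 0 0",
)

```text
time_s: 13.15
tcp_pos: [0.5171, -0.0207, 0.0153]
ee_rot: [[-0.98, -0.197, -0.001], [-0.197, 0.98, -0.0], [0.001, -0.0, -1.0]]
wrist_force: [0.6, -1.2, -1.1]
gripper_width: 0.135
gripper_force: 30.0
```

>>> play_rows(
  commands="0.02 0 -0.05 0 0 0;0 0 -0.05 0 0 0;0 0 0 0 0 0",
)

```text
time_s: 13.45
tcp_pos: [0.5171, -0.0209, 0.0123]
ee_rot: [[-0.98, -0.197, -0.002], [-0.197, 0.98, -0.0], [0.002, -0.0, -1.0]]
wrist_force: [-0.7, -1.1, -2.2]
gripper_width: 0.131
gripper_force: 30.0
```

>>> play_rows(
  commands="0 0 -0.07 0 0 0;0 0 -0.07 0 0 0;0 0 0 0 0 0",
)

```text
time_s: 13.75
tcp_pos: [0.5171, -0.0209, 0.008]
ee_rot: [[-0.98, -0.197, -0.002], [-0.197, 0.98, -0.0], [0.002, -0.0, -1.0]]
wrist_force: [-2.9, -2.0, -1.7]
gripper_width: 0.136
gripper_force: 30.0
```

>>> play_rows(
  commands="-0.02 -0.015 -0.06 0 0 0;0 0 -0.06 0 0 0;0 0 0 0 0 0",
)

```text
time_s: 14.05
tcp_pos: [0.5172, -0.021, 0.0046]
ee_rot: [[-0.98, -0.197, -0.001], [-0.197, 0.98, -0.0], [0.001, 0.0, -1.0]]
wrist_force: [-2.3, -1.2, -1.3]
gripper_width: 0.137
gripper_force: 30.0
```

>>> play_rows(
  commands="-0.02 -0.01 -0.06 0 0 0;0 0 -0.06 0 0 0;0 0 0 0 0 0",
)

```text
time_s: 14.35
tcp_pos: [0.5172, -0.0212, 0.0016]
ee_rot: [[-0.98, -0.197, 0.001], [-0.197, 0.98, 0.0], [-0.001, -0.0, -1.0]]
wrist_force: [-3.2, -0.2, 3.4]
gripper_width: 0.139
gripper_force: 30.0
```

>>> play_rows(
  commands="-0.02 0 -0.06 0 0 0;0 0 -0.06 0 0 0;0 0 -0.03 0 0 0;0 0 0 0 0 0",
)

```text
time_s: 14.75
tcp_pos: [0.5173, -0.0212, -0.0018]
ee_rot: [[-0.98, -0.198, 0.002], [-0.198, 0.98, -0.0], [-0.002, -0.0, -1.0]]
wrist_force: [-4.1, -0.8, 9.6]
gripper_width: 0.133
gripper_force: 30.0
```

>>> play_rows(
  commands="0 0 -0.05 0 0 0;0 0 -0.03 0 0 0;0 0 0 0 0 0",
)

```text
time_s: 15.05
tcp_pos: [0.5175, -0.0212, -0.0021]
ee_rot: [[-0.98, -0.199, 0.003], [-0.199, 0.98, -0.0], [-0.003, -0.001, -1.0]]
wrist_force: [-8.5, 0.6, 24.9]
gripper_width: 0.141
gripper_force: 30.0
```

A hard stop at 25 N, with TCP z at −2 mm where the geometry predicts it. I'll ease off slightly and check the heights by depth before handing in.

>>> play_rows(
  commands="-0.01 0 0.03 0 0 0;0 0 0 0 0 0;0 0 0 0 0 0",
)

```text
time_s: 15.35
tcp_pos: [0.5174, -0.0212, -0.002]
ee_rot: [[-0.98, -0.199, 0.003], [-0.199, 0.98, -0.0], [-0.003, -0.001, -1.0]]
wrist_force: [-6.6, -0.3, 18.7]
gripper_width: 0.133
gripper_force: 30.0
```

```bash
python3 look.py w10; python3 - <<'E'
from meas import *
P=cloud('w10',302,336,240,345)
shape(P,.040,.049)
P=cloud('w10',470,600,220,330); print('proud top')
shape(P,.044,.054)
E
```

```text
15.35 [ 0.51741148 -0.02117743 -0.00201425] [[-0.98, -0.199, 0.003], [-0.199, 0.98, -0.0], [-0.003, -0.001, -1.0]] [-6.61215141 -0.3446928  18.72999421] cam [ 0.43442552 -0.03792207  0.19275851] [[-0.199, 0.98, -0.0], [0.932, 0.189, 0.309], [0.303, 0.061, -0.951]] 421.63052579205197
proud [579.13175887 415.15034265]
spin [314.20362846 309.90752927]
loose [983.06295799 423.20930691]
1899 z 0.0448 mean [ 0.5103 -0.0226] rect 511.3500671386719 -22.33827781677246 26.298250198364258 13.158968925476074 13.348623275756836 dir 11.3 ext -0.0121 0.0144 ends [ 0.4984 -0.025 ] [ 0.5245 -0.0198]
proud top
  return _methods._mean(a, axis=axis, dtype=dtype,
  ret = ret.dtype.type(ret / rcount)
meas.py:10: RuntimeWarning: Mean of empty slice.
  q=Q[:,:2]-Q[:,:2].mean(0); e=np.linalg.svd(q,full_matrices=False)[2][0]; e*=np.sign(e[0])
  ret = um.true_divide(
Traceback (most recent call last):
  File "meas.py", line 10, in shape
    q=Q[:,:2]-Q[:,:2].mean(0); e=np.linalg.svd(q,full_matrices=False)[2][0]; e*=np.sign(e[0])
                                 ~~~~~~~~~~~~~~~~~~~~~~~~~~~~~~~~~~~~~~~^^^
IndexError: index 0 is out of bounds for axis 0 with size 0
```

The loose knob's bar top is at 44.8 mm, against 44.5 mm expected when fully on and pressed in, and the push is 18.7 N. I'm handing in.

```bash
python3 -c "
from station import r
print(r.finish_job())"
```

```text
the job is handed in; nothing more can be done
None
```

I pressed the proud knob home, then put the loose knob fully on the bare spindle and handed the job in holding it pressed in at about 19 N; the hand-in returned no verdict.

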